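# Seat the well mask on the slide-spotting stage

### The arm

A 6-joint arm with a two-finger parallel gripper is mounted at the origin on a cart in front of the work surface, level with it; the furniture and walls round the work are solid. World frame = base frame: x ahead of the robot, y to its left, z up, the work surface at z = 0. Lengths are in m, angles in rad, forces in N, time in s.
With the tool pointing down it reaches from about 0.425 to 0.95 m from the base axis. Payload 3.5 kg.
Tool frame: the origin (TCP) lies between the finger pads; the fingertips stand 17 mm ahead of it and the grasp point (between the pads) lies 2 mm behind it (ctrl.tip_reach is the distance from the TCP to the fingertips, in m); z points along the fingers, y is the direction in which the jaws open and shut (so a half turn about z gives the same grasp; the last joint's range is limited). The gripper opens to 85 mm and grips with 20 to 120 N. Pads are 22 mm wide; open, the fingers measure 114 mm over their backs; the gripper's body (76 mm by 85 mm) begins 54 mm behind the grasp point. The pads swing forward as they close: fully open they stand 13 mm farther back than shut.
Start: joints at [-1.438, 0.286, 1.577, -0, 1.279, -0.15], TCP at [0.188, -0.648, 0.248] pointing down, gripper open.
Joint ranges: [-2.77, 2.77], [-0.9, 2.22], [0.21, 2.48], [-1.53, 4.67], [0.24, 2.81], [-2.84, 2.84]. Speed limits (rad/s): [2.79, 2.79, 3.14, 3.14, 3.14, 3.14].

### API

Orientations are given as a unit quaternion [x, y, z, w].
In Python, from plant import monitor, imaging, workorder, ctrl gives the robot as it stands.
- The arm moves only by the tool send_rows, never from a script. Its argument "rows" is a list of rows, each a list of 4 numbers: the shift along the world's x, y, z normalised to -1 to 1, where 1 is 0.3 m, then the turn about the world's z normalised to -1 to 1, where 1 is 360 degrees. A call has 1 to 20 rows; each row is the pose to reach, as a shift and turn from the pose commanded when the call began, turning the shorter way round; what a row does not reach only later rows make up. A row lasts 1/8 s, in which the tool goes at most 62.5 mm and 10.7 degrees, less where a joint would pass 70% of its speed; a pose out of reach is approached as far as the arm can. A call with a number of a shift or a turn outside -1 to 1 is refused whole. A call with a gripper value outside its range is refused whole. "jaw" is the closure, from 0 (fully open) to 1 (shut), set as the call begins (left out, the last holds). The fingers move at their own pace and stop on an object; "newtons" is the grip in N (left out, the last holds). Time passes only in rows, so rows that repeat a pose let the fingers close. It gives the time, the measured TCP pose, the force and the opening at its end, in the units of the state.
- monitor.get_state(): the state, without advancing time (a new reading comes with each control period).
- imaging.read_camera(name): name is "scene" or "side" or "wrist"; returns the picture (420x560x3 uint8, red, green, blue); there is no depth.
- imaging.calibration(name): a dict with "intrinsics" (3x3 intrinsics, pixels), "cam_to_world" (4x4, takes a point from camera to world coordinates). Camera axes: x right, y up, looking along -z (the intrinsics and any distortion apply to the point x, -y, -z); pixel columns grow to the right and rows downward; lengths in m; the calibration is good to about 2 mm. A picture is of the moment at which its call begins: read the wrist's pose just before it. calibration takes no time and is no camera call; for the wrist camera it gives the pose at the moment of the call.
- workorder.sign_off(): hands the job in, once; it reports no verdict.
The state is a dict: "time": time; "qpos": joint angles; "dq": joint speeds; "joint_efforts": joint torques, N m; "eef_pos": TCP position; "tcp_rot": TCP orientation; "contact_force": force on the tool from outside, world axes, zero at the start; "wrist_torque": the same for the moment, N m; "opening": opening from 0.0 (shut) to 1.0 (fully open).
Only numpy, scipy, OpenCV 4.12 (cv2) and the standard library are available. Lean on these libraries where they do the work, as an engineer would, in place of code of your own. Each camera call takes 0.05 s, during which the arm holds its last target.

### The job

Fit the blue well mask on the slide stage: lay it on the nest with its two holes at the pin end, slide it gently, without forcing, along the fence until both holes drop over the locating pins and it lies flush, then swing the red-handled latch fully over it. Leave the slide box, the tube rack and the empty tray where they are.

Things in the scene. Friction and masses are not known exactly. Their poses are not given: they have to be found in the camera images.
- stage: grey painted stage base, 250 x 200 x 18 mm, fixed. Origin on the bench; x along its length away from the pin end, y to the fence side, z up. It carries an aluminium nest on a clamped cross slide, whose setting is NOT measured: up to 9 mm either way in the stage's x and 5 mm in its y, never turned. The nest's flat lands, on which the mask rests, are 28 mm above the bench
- pins_middle (a point): point on the stage at the lands' height, midway between the two pins when the cross slide is in its middle; the nest's shift is to be added. The round steel locating pins, 8 mm in diameter, chamfered to 6.8 mm in their last millimetre, stand 38 mm either side of it in the stage's y, 7 mm high above the lands. Around and ahead of them is flat land; they push the mask up until its holes meet them
- fence_middle (a point): middle of the foot of the fence's inner face (facing the stage's -y) when the cross slide is in its middle; the nest's shift is to be added. Steel fence 80 mm long in the stage's x, 14 mm high. With the mask's +y edge touching it and the mask square to the stage, the holes are in line with the pins sideways (within 0.5 mm); then only sliding along the fence is left
- mask: blue well mask with aluminium bow handle, 0.2 to 0.4 kg: plate 138 x 112 x 5 mm (x from -75 to 63, y +-56), origin on its underside below the handle's middle; z up. Seated, its axes run as the stage's. Solid strip with the holes at -x, no windows there from x = -75 to -24. Handle bar along y, 10 mm thick in x, 97 mm long, 25 to 39 mm above the underside; grip it across the 10 mm
- mask_hole (a point): centre of the mask's round hole, 10 mm in diameter, at the plate's underside: x = -57, y = +38 mm from the mask's origin. It goes over the pin on the fence side
- mask_slot (a point): centre of the mask's slot, 10 mm wide in the mask's x and 18 mm long in its y, at the plate's underside: x = -57, y = -38 mm from the mask's origin. It goes over the other pin
- latch (a joint): swing latch on the nest, rad: 0 or less is open, at 0 the arm points to the stage's -x beside the mask; 1.57 closed at its stop, arm pointing to +y across the mask's solid strip, which it clears by 1.5 mm if that is seated. Turns clockwise seen from above, stays where left (0.05 N m). Upright red round handle, 12 mm in diameter, on the arm 46 mm from the pivot, from 40.5 to 70.5 mm above the bench
- pivot_middle (a point): the latch's pivot, at the arm's underside, when the cross slide is in its middle; the nest's shift is to be added. It lies 34 mm to -x and 83 mm to -y of the origin of the seated mask
- slide_box: white slide box, 93 x 100 x 46 mm, loose, to the left of the stage; a bystander
- tube_rack: grey tube rack, 62 x 180 x 56 mm, with three capped tubes, loose, to the left near the bench edge; a bystander
- tray_2: empty shallow white tray, 78 x 138 x 30 mm, loose, to the right; a bystander

How it is judged:
By the outcome, as a careful person would: the job done as asked, in the order asked, and still so for the second after the job is handed in, with the robot touching nothing.
It also fails if it takes over 54 s, if anything falls off the work surface, if the arm or the gripper's body presses on something with over 40 N, if the wrist force passes 120 N, or if a joint passes its speed limit or range.

## Working session

There is one attempt and no reset: what is moved stays moved. The work goes in short steps, Python scripts to look and compute and a tool call to move; the robot and the scene stay as the last step left them, time stands still between calls to the robot, and variables do not carry over. Pictures are saved under pics/ and viewed, and the job is handed in when it is done.

Besides the shell and the picture viewer there is one more tool, called by a JSON object that holds its "api" and its "payload". send_rows: Moves the arm, as the interface text tells. Scaled input: -1 to 1 covers 0.3 m each way for a shift and 360 degrees each way for a turn. Its arguments: {"type":"object","properties":{"rows":{"type":"array"},"jaw":{"type":"number"},"newtons":{"type":"number"}},"required":["rows"]}

```bash
ls; mkdir -p pics
python3 - <<'E'
from plant import monitor, imaging, workorder, ctrl
import cv2,numpy as np
print(monitor.get_state()); print(ctrl.tip_reach)
for n in ["scene","side","wrist"]:
    c=imaging.calibration(n); im=imaging.read_camera(n)
    cv2.imwrite(f"pics/{n}0.png",im[:,:,::-1]); print(n,{k:np.round(v,4).tolist() if not isinstance(v,str) else v for k,v in c.items()})
E
```

```text
pics
{'time': 0.0, 'qpos': array([-1.43799928e+00,  2.87174096e-01,  1.57819350e+00,  1.54408826e-05,
        1.27861011e+00, -1.50001040e-01]), 'dq': array([-0.00104691,  0.00026316,  0.0002291 ,  0.00045251,  0.00050481,
        0.00156215]), 'joint_efforts': array([ 1.67462240e-03, -4.05979908e+01, -2.92622834e+01, -5.53748680e-05,
        5.82168315e-03,  4.93979897e-06]), 'eef_pos': array([ 0.18830174, -0.64755136,  0.24693258]), 'tcp_rot': array([ 9.90019411e-01,  1.40926024e-01,  1.76482895e-05, -1.19242097e-03]), 'contact_force': array([ 0.84965424, -0.55973966, -0.22137069]), 'wrist_torque': array([-0.04089529,  0.00564905, -0.01516523]), 'opening': 1.0000658597981893}
0.017
scene {'intrinsics': [[476.4336, 0.0, 271.258], [0.0, 476.4336, 211.3541], [0.0, 0.0, 1.0]], 'cam_to_world': [[0.9235, -0.3385, 0.1806, 0.7384], [0.3837, 0.8088, -0.4457, -0.6589], [0.0048, 0.4809, 0.8768, 1.277], [0.0, 0.0, 0.0, 1.0]]}
side {'intrinsics': [[467.6939, 0.0, 280.3809], [0.0, 467.6939, 203.9315], [0.0, 0.0, 1.0]], 'cam_to_world': [[-0.9986, -0.0363, 0.0387, 0.5313], [0.0528, -0.6032, 0.7958, 1.1177], [-0.0056, 0.7968, 0.6043, 0.9279], [0.0, 0.0, 0.0, 1.0]]}
wrist {'intrinsics': [[293.6163, 0.0, 277.3545], [0.0, 293.6163, 212.013], [0.0, 0.0, 1.0]], 'cam_to_world': [[0.2787, 0.925, 0.2583, 0.2534], [-0.9604, 0.2686, 0.0742, -0.628], [-0.0007, -0.2687, 0.9632, 0.3735], [0.0, 0.0, 0.0, 1.0]]}
```

View pics/scene0.png

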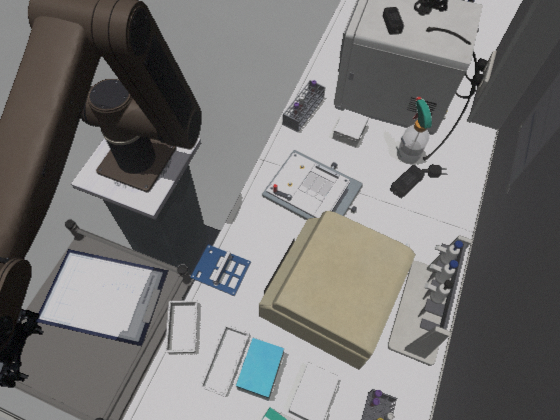

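View pics/side0.png

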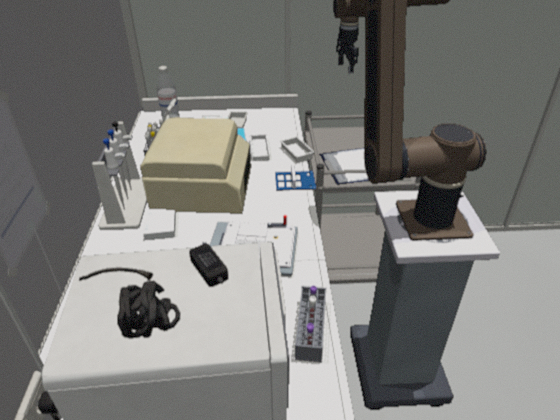

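View pics/wrist0.png

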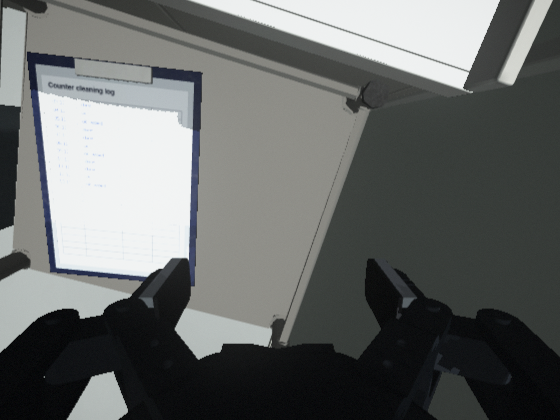

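The scene view shows the blue mask at about (220,270) and the stage at (312,185), with its red latch handle at (277,187). I'll enlarge both and cast rays.

```bash
cat > h.py <<'E'
import numpy as np,cv2
from plant import monitor, imaging
def ray(c,u,v):
    K=c["intrinsics"];T=c["cam_to_world"];d=np.array([(u-K[0,2])/K[0,0],-(v-K[1,2])/K[1,1],-1.])
    return T[:3,3],T[:3,:3]@d
def onz(c,u,v,z):
    o,d=ray(c,u,v); return o+d*(z-o[2])/d[2]
def proj(c,p):
    K=c["intrinsics"];T=c["cam_to_world"];q=T[:3,:3].T@(np.asarray(p)-T[:3,3])
    return np.array([K[0,0]*q[0]/-q[2]+K[0,2],K[1,1]*-q[1]/-q[2]+K[1,2]])
E
python3 - <<'E'
import cv2
a=cv2.imread("pics/scene0.png"); b=cv2.imread("pics/side0.png")
cv2.imwrite("pics/s_stage.png",cv2.resize(a[140:230,255:370],None,fx=6,fy=6,interpolation=cv2.INTER_CUBIC))
cv2.imwrite("pics/s_mask.png",cv2.resize(a[235:305,180:260],None,fx=8,fy=8,interpolation=cv2.INTER_CUBIC))
cv2.imwrite("pics/d_stage.png",cv2.resize(b[160:280,205:335],None,fx=5,fy=5,interpolation=cv2.INTER_CUBIC))
from h import *
c=imaging.calibration("scene"); d=imaging.calibration("side")
for u,v in [(193,280),(240,293),(250,263),(205,246)]: print("mask",onz(c,u,v,.005).round(3))
for u,v in [(264,185),(322,222),(361,185),(300,150)]: print("stage",onz(c,u,v,.018).round(3))
E
```

```text
mask [ 0.358 -0.301  0.005]
mask [ 0.496 -0.285  0.005]
mask [ 0.485 -0.192  0.005]
mask [ 0.342 -0.194  0.005]
stage [0.422 0.059 0.018]
stage [0.632 0.006 0.018]
stage [0.701 0.175 0.018]
stage [0.478 0.227 0.018]
```

View pics/s_stage.png

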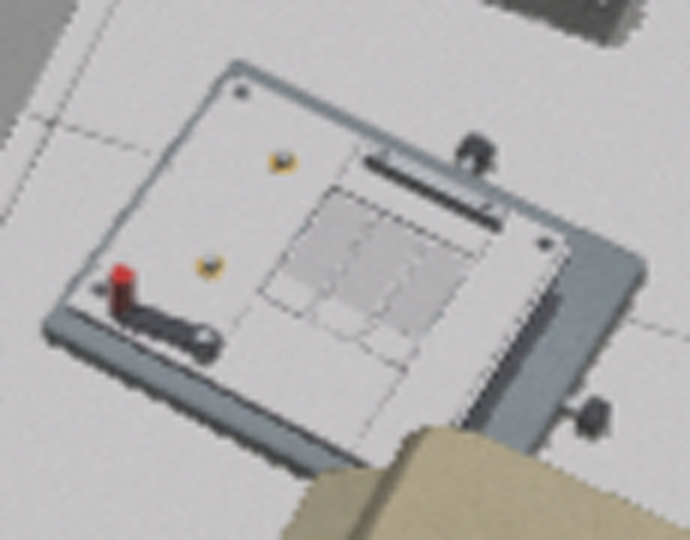

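View pics/s_mask.png

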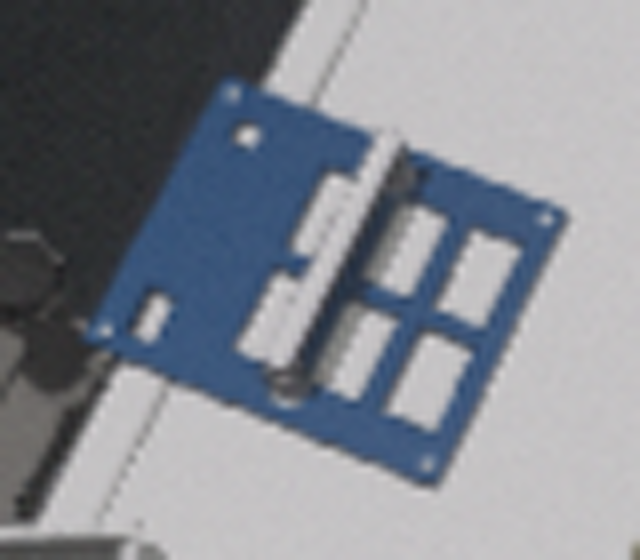

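View pics/d_stage.png

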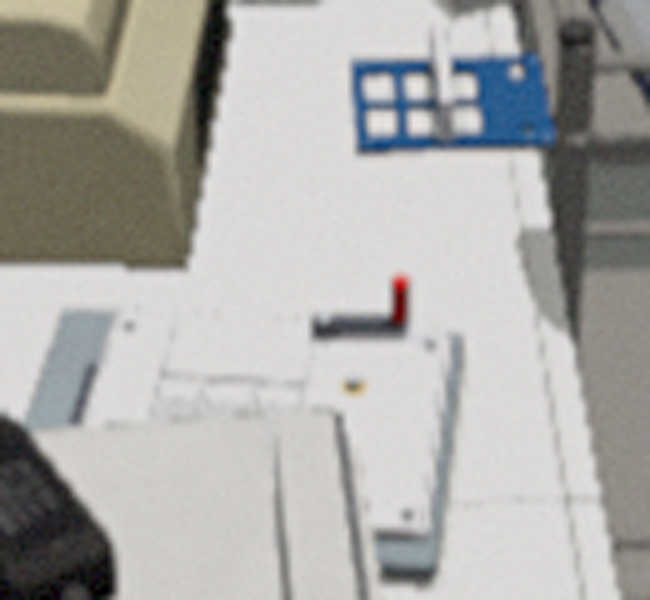

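The enlargements show gold-ringed pins at about scene (302,167) and (290,184). The fence is the dark bar at (327,172), and the latch pivot is at (289,197). The mask's holes face -x.

Run:
```python
from h import *
a=cv2.imread("pics/scene0.png"); c=imaging.calibration("scene")
hsv=cv2.cvtColor(a,cv2.COLOR_BGR2HSV)
m=cv2.inRange(hsv,(100,90,50),(125,255,255)); m[:235]=0;m[305:]=0;m[:,:180]=0;m[:,260:]=0
cs,_=cv2.findContours(m,cv2.RETR_EXTERNAL,cv2.CHAIN_APPROX_NONE); k=max(cs,key=cv2.contourArea)
P=np.array([onz(c,u,v,.005)[:2] for u,v in k[:,0,:]],np.float32)
(ct,sz,an)=cv2.minAreaRect(P); print("mask rect",ct,sz,an); print(cv2.boxPoints((ct,sz,an)).round(4))
pin=[onz(c,255+x/6-.4,140+y/6-.4,.034) for x,y in [(284,159),(211,263)]]
print("pins",np.round(pin,4)); dd=pin[0]-pin[1]; print(np.hypot(*dd[:2]),np.degrees(np.arctan2(dd[1],dd[0]))-90)
print("latch handle top",onz(c,255+121/6,140+270/6,.0705), "pivot",onz(c,255+206/6,140+338/6,.045))
hb=[onz(c,180+x/8-.4,235+y/8-.4,.039) for x,y in [(390,135),(285,378)]]; print("bar",np.round(hb,4))
```

```text
mask rect (0.41357240080833435, -0.24135902523994446) (0.11385391652584076, 0.13779164850711823) 89.24506378173828
[[ 0.3439 -0.2974]
 [ 0.4817 -0.2992]
 [ 0.4832 -0.1853]
 [ 0.3454 -0.1835]]
pins [[0.509  0.1599 0.034 ]
 [0.4973 0.0854 0.034 ]]
0.07538995737476709 -8.960739085803382
latch handle top [0.46624856 0.04164327 0.0705    ] pivot [0.51493097 0.03586855 0.045     ]
bar [[ 0.421  -0.1961  0.039 ]
 [ 0.4263 -0.2922  0.039 ]]
```

{"api": "send_rows", "payload": {"rows": [[0.77,1,-0.16,0.205],[0.77,1,-0.16,0.205],[0.77,1,-0.16,0.205],[0.77,1,-0.16,0.205],[0.77,1,-0.16,0.205],[0.77,1,-0.16,0.205],[0.77,1,-0.16,0.205],[0.77,1,-0.16,0.205],[0.77,1,-0.16,0.205],[0.77,1,-0.16,0.205]]}}

```text
time: 1.4
eef_pos: [0.4189, -0.349, 0.2004]
tcp_rot: [0.708, 0.706, -0.0, 0.0]
contact_force: [-0.2, -0.1, 0.3]
opening: 0.997
```

```bash
cat >> h.py <<'E'
def snap(name,f):
    s=monitor.get_state(); c=imaging.calibration(name); im=imaging.read_camera(name); cv2.imwrite(f"pics/{f}.png",im[:,:,::-1])
    np.savez(f"pics/{f}.npz",**{k:c[k] for k in("intrinsics","cam_to_world")})
    q=s["tcp_rot"]; x=2*q[0]**2+2*q[3]**2-1; y=2*(q[0]*q[1]+q[3]*q[2])
    print("t",round(float(s["time"]),2),"tcp",s["eef_pos"].round(4),"yaw",round(np.degrees(np.arctan2(y,x)),2),"F",s["contact_force"].round(1),"open",round(s["opening"],3))
    return im[:,:,::-1],c
E
python3 - <<'E'
from h import *
snap("wrist","w1")
E
```

```text
t 1.4 tcp [ 0.4189 -0.349   0.2004] yaw 89.84 F [-0.2 -0.1  0.3] open 0.997
```

View pics/w1.png

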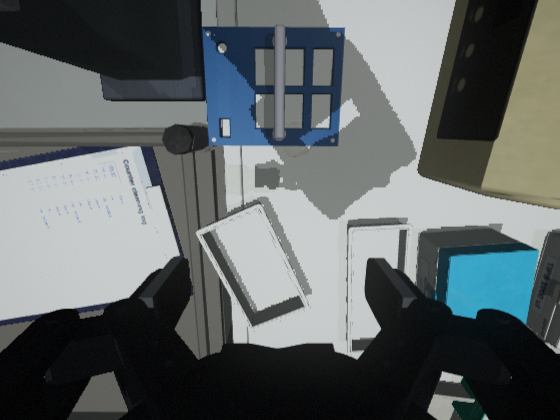

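The wrist view shows the mask at about (273,87), nearly square to the world axes, with its handle bar along column 280. I'll measure it, then move over the nest.

```bash
cat >> h.py <<'E'
def maskrect(a,c,z,roi=None):
    hsv=cv2.cvtColor(a,cv2.COLOR_BGR2HSV); m=cv2.inRange(hsv,(104,110,30),(120,255,255))
    if roi: t=np.zeros_like(m); x0,y0,x1,y1=roi; t[y0:y1,x0:x1]=m[y0:y1,x0:x1]; m=t
    cs,_=cv2.findContours(m,cv2.RETR_EXTERNAL,cv2.CHAIN_APPROX_NONE); k=max(cs,key=cv2.contourArea)
    P=np.array([onz(c,u,v,z)[:2] for u,v in k[:,0,:]],np.float32)
    return cv2.minAreaRect(P),k
E
python3 - <<'E'
from h import *
a=cv2.imread("pics/w1.png"); c=np.load("pics/w1.npz")
r,k=maskrect(a,c,.005,(195,15,352,155)); print(r,cv2.boundingRect(k)); print(cv2.boxPoints(r).round(4))
for u,v in [(280,26),(279.5,138)]: print(onz(c,u,v,.039))
for u,v in [(222,48),(225.5,127.5)]: print("holes",onz(c,u,v,.005))
E
```

```text
((0.41360965371131897, -0.24015502631664276), (0.11146755516529083, 0.13867773115634918), 89.82034301757812) (201, 27, 143, 119)
[[ 0.3441 -0.2957]
 [ 0.4828 -0.2961]
 [ 0.4831 -0.1846]
 [ 0.3444 -0.1842]]
[ 0.42135109 -0.19381506  0.039     ]
[ 0.42080611 -0.2877554   0.039     ]
holes [ 0.36451487 -0.20252109  0.005     ]
holes [ 0.36413903 -0.27773662  0.005     ]
```

{"api": "send_rows", "payload": {"rows": [[0.27,1,-0.1,-0.03],[0.27,1,-0.1,-0.03],[0.27,1,-0.1,-0.03],[0.27,1,-0.1,-0.03],[0.27,1,-0.1,-0.03],[0.27,1,-0.1,-0.03],[0.27,1,-0.1,-0.03],[0.27,1,-0.1,-0.03]]}}

```text
time: 2.45
eef_pos: [0.5004, -0.0497, 0.1706]
tcp_rot: [0.771, 0.636, 0.0, 0.0]
contact_force: [-0.2, -0.4, -1.0]
opening: 0.997
```

Run:
```python
from h import *
snap("wrist","w2")
```

```text
t 2.45 tcp [ 0.5004 -0.0497  0.1706] yaw 79.06 F [-0.2 -0.4 -1. ] open 0.997
```

View pics/w2.png

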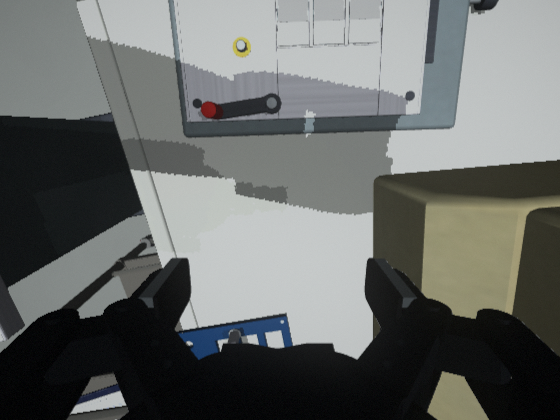

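One pin is in view at (242,47), with the latch handle at (208,109) and the pivot at (272,103). I need to go about 0.11 m further in +y.

{"api": "send_rows", "payload": {"rows": [[0.1,0.36,-0.1,-0.003],[0.1,0.36,-0.1,-0.003],[0.1,0.36,-0.1,-0.003],[0.1,0.36,-0.1,-0.003]]}}

```text
time: 3.0
eef_pos: [0.5306, 0.0587, 0.1404]
tcp_rot: [0.777, 0.63, -0.0, 0.0]
contact_force: [0.2, 0.1, 0.3]
opening: 1.0
```

Run:
```python
from h import *
snap("wrist","w3")
```

```text
t 3.0 tcp [0.5306 0.0587 0.1404] yaw 78.06 F [0.2 0.1 0.3] open 1.0
```

View pics/w3.png

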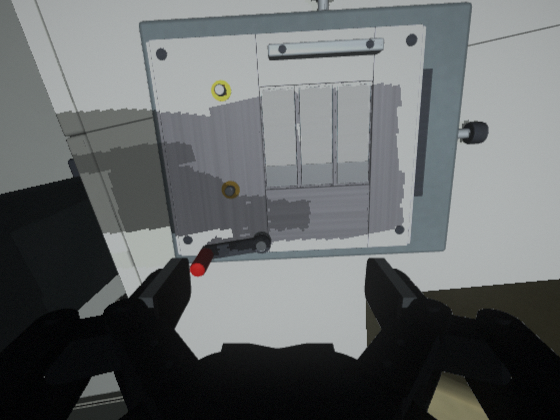

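Run:
```python
import cv2,numpy as np
a=cv2.imread("pics/w3.png")
f=lambda s:cv2.resize(s,None,fx=8,fy=8,interpolation=cv2.INTER_CUBIC)
cv2.imwrite("pics/w3a.png",np.hstack([f(a[70:112,200:242]),f(a[168:210,210:252])]))
cv2.imwrite("pics/w3b.png",cv2.resize(a[25:75,255:395],None,fx=5,fy=5,interpolation=cv2.INTER_CUBIC))
cv2.imwrite("pics/w3c.png",cv2.resize(a[220:285,180:280],None,fx=6,fy=6,interpolation=cv2.INTER_CUBIC))
```

```text
(no output)
```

View pics/w3a.png

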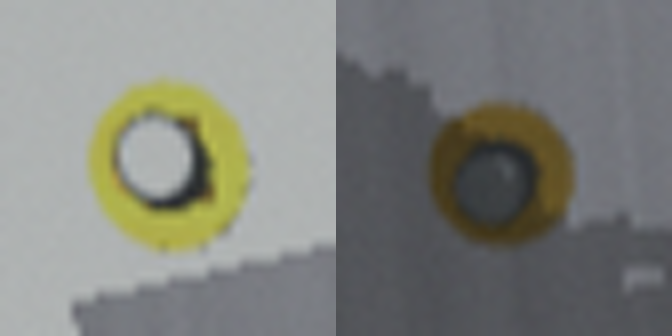

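View pics/w3b.png

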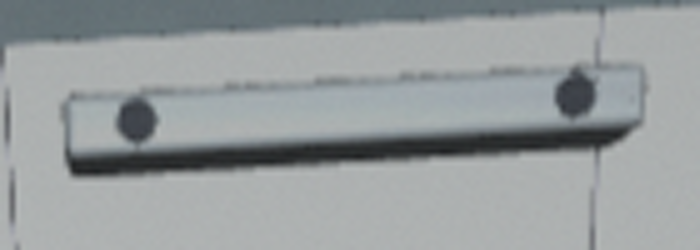

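View pics/w3c.png

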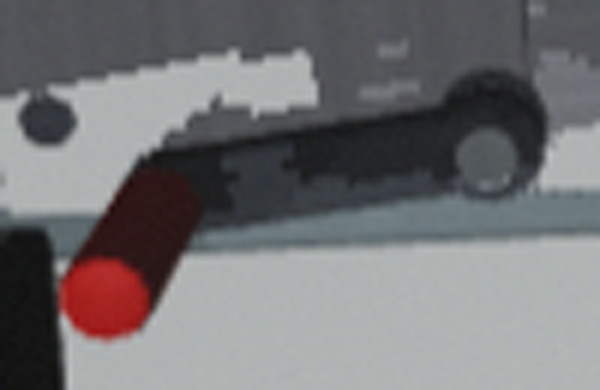

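Run:
```python
from h import *
c=np.load("pics/w3.npz")
A=onz(c,220.7,90.1,.028);B=onz(c,230.2,189.3,.028);A2=onz(c,219.1,89.1,.035);B2=onz(c,229.2,190.6,.035)
ang=lambda d:np.degrees(np.arctan2(d[1],d[0]))
print("ring",A,B,np.linalg.norm(A-B),ang(A-B)-90); print("tops",A2,B2,np.linalg.norm(A2-B2),ang(A2-B2)-90)
f1=onz(c,269.6,59.5,.028);f2=onz(c,374,54.3,.028);print("fence",f1,f2,np.linalg.norm(f1-f2),ang(f2-f1))
H=onz(c,197.3,269.4,.0705);P=onz(c,261,246,.045);print("latch",H,P,np.linalg.norm((H-P)[:2]),ang(H-P))
# base outline
for n,q in {"tl":(139,23),"tr":(471,4),"br":(445,251),"bl":(176,259)}.items(): print(n,onz(c,*q,.018).round(4))
pm=(A+B+A2+B2)[:2]/4
for y in (-10.5,-11.5,-12.5,-13.5):
    t=np.radians(y);R=np.array([[np.cos(t),-np.sin(t)],[np.sin(t),np.cos(t)]])
    o=pm+R@[.057,0]; print(y,"seated origin",o.round(4),"pivot",(o+R@[-.034,-.083]).round(4),"fence dist from origin",(R.T@(f1[:2]-o)).round(4),(R.T@(f2[:2]-o)).round(4))
```

```text
ring [0.50847071 0.16323937 0.028     ] [0.49645009 0.08777615 0.028     ] 0.07641460732688556 -9.050664266004503
tops [0.50855416 0.16305622 0.035     ] [0.49680693 0.0880375  0.035     ] 0.0759329034024482 -8.89971082445524
fence [0.5491719  0.17607403 0.028     ] [0.62490052 0.16356466 0.028     ] 0.07675485023422227 -9.379810316128852
latch [0.46640497 0.04160929 0.0705    ] [0.51263906 0.04001474 0.045     ] 0.04626158076735446 178.02473054437522
tl [0.4594 0.2225 0.018 ]
tr [0.7019 0.1836 0.018 ]
br [ 0.6722 -0.0101  0.018 ]
bl [0.4293 0.0332 0.018 ]
-10.5 seated origin [0.5586 0.1151] pivot [0.5101 0.0397] fence dist from origin [-0.0204  0.0582] [0.0563 0.0597]
-11.5 seated origin [0.5584 0.1142] pivot [0.5086 0.0396] fence dist from origin [-0.0214  0.0588] [0.0553 0.0617]
-12.5 seated origin [0.5582 0.1132] pivot [0.5071 0.0395] fence dist from origin [-0.0224  0.0594] [0.0542 0.0636]
-13.5 seated origin [0.558  0.1122] pivot [0.5056 0.0395] fence dist from origin [-0.0235  0.06  ] [0.0531 0.0655]
```

Both pins, the fence and the base edges give a stage yaw of about -9.1°. The seated origin is near (0.5588, 0.1165), and the latch is open at about -0.12 rad. Next I'll go back and grasp the mask handle.

{"api": "send_rows", "payload": {"rows": [[-0.366,-0.997,-0.1,0.032],[-0.366,-0.997,-0.1,0.032],[-0.366,-0.997,-0.1,0.032],[-0.366,-0.997,-0.1,0.032],[-0.366,-0.997,-0.1,0.032],[-0.366,-0.997,-0.1,0.032],[-0.366,-0.997,-0.1,0.032],[-0.366,-0.997,-0.2,0.032],[-0.366,-0.997,-0.28,0.032],[-0.366,-0.997,-0.34,0.032],[-0.366,-0.997,-0.366,0.032],[-0.366,-0.997,-0.366,0.032]]}}

```text
time: 4.55
eef_pos: [0.4208, -0.2384, 0.0304]
tcp_rot: [0.709, 0.705, 0.0, -0.0]
contact_force: [-0.3, 0.2, 0.1]
opening: 0.998
```

Run:
```python
from h import *
snap("wrist","w4")
```

```text
t 4.55 tcp [ 0.4208 -0.2384  0.0304] yaw 89.72 F [-0.3  0.2  0.1] open 0.998
```

View pics/w4.png

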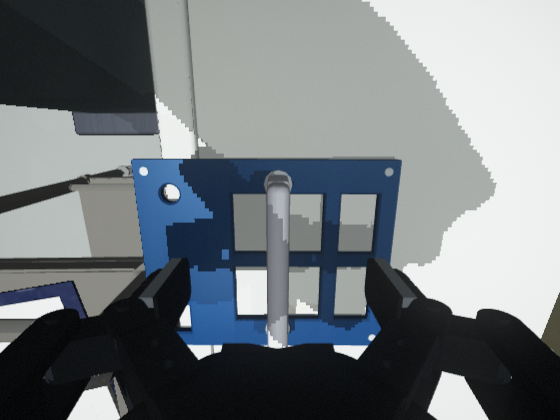

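The bar sits centred between the open fingers at column 278, so I'll close on it.

{"api": "send_rows", "payload": {"rows": [[0,0,0,0],[0,0,0,0],[0,0,0,0],[0,0,0,0],[0,0,0,0],[0,0,0,0]], "jaw": 1, "newtons": 60}}

```text
time: 5.35
eef_pos: [0.4208, -0.2395, 0.0308]
tcp_rot: [0.709, 0.705, 0.0, 0.0]
contact_force: [0.3, -0.0, 2.8]
opening: 0.104
```

Run:
```python
from h import *
a,c=snap("wrist","w5")
p=np.load("pics/w4.npz")
b=cv2.imread("pics/w4.png")
for im,cc in((b,p),(a,c)):
    r,k=maskrect(im,cc,.005,(125,150,410,260)); 
    P=np.array([onz(cc,u,v,.005)[:2] for u,v in k[:,0,:] if v<175 and 160<u<380 and not 250<u<300]); P=P[P[:,1]>P[:,1].max()-.003]
    print("top edge fit y=",np.polyfit(P[:,0]-.42,P[:,1],1))
```

```text
t 5.35 tcp [ 0.4208 -0.2395  0.0308] yaw 89.64 F [ 0.3 -0.   2.8] open 0.104
top edge fit y= [-0.00849228 -0.18429722]
top edge fit y= [-0.00942128 -0.18449109]
```

View pics/w5.png

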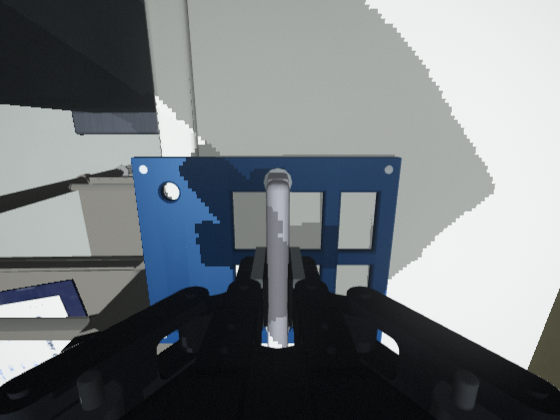

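The grip holds on the bar (opening 0.104). The mask's origin is about 0.9 mm to -y of the TCP, with its yaw aligned. I'll lift, carry in +y first to clear the brown box, then go over the nest.

{"api": "send_rows", "payload": {"rows": [[0,0,0.06,0],[0,0,0.15,0],[0,0,0.25,0],[0,0.05,0.33,0],[0,0.18,0.33,0],[0,0.36,0.33,-0.005],[0,0.54,0.33,-0.01],[0.02,0.72,0.33,-0.015],[0.06,0.86,0.33,-0.02],[0.12,0.96,0.33,-0.024],[0.18,1,0.33,-0.024],[0.2,1,0.33,-0.024]]}}

```text
time: 6.9
eef_pos: [0.4804, 0.0615, 0.1286]
tcp_rot: [0.76, 0.65, -0.001, -0.001]
contact_force: [-0.4, -0.5, -2.6]
opening: 0.106
```

Run:
```python
from h import *
a,c=snap("wrist","w6")
```

```text
t 6.9 tcp [0.4804 0.0615 0.1286] yaw 81.13 F [-0.4 -0.5 -2.6] open 0.106
```

View pics/w6.png

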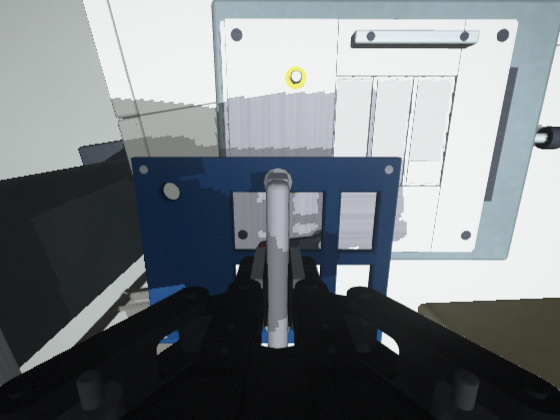

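{"api": "send_rows", "payload": {"rows": [[0.1,0.06,0,0],[0.2,0.12,0,0],[0.293,0.171,-0.04,0],[0.293,0.171,-0.1,0],[0.293,0.171,-0.159,0],[0.293,0.171,-0.159,0],[0.293,0.171,-0.159,0]]}}

```text
time: 7.82
eef_pos: [0.5681, 0.1116, 0.0819]
tcp_rot: [0.761, 0.649, -0.0, -0.0]
contact_force: [0.1, -0.7, -1.9]
opening: 0.105
```

Run:
```python
from h import *
a,c=snap("wrist","w7"); snap("scene","s7"); b=cv2.imread("pics/s7.png"); cv2.imwrite("pics/s7z.png",cv2.resize(b[130:240,230:370],None,fx=5,fy=5,interpolation=cv2.INTER_CUBIC))
```

```text
t 7.83 tcp [0.5681 0.1116 0.0819] yaw 80.97 F [ 0.1 -0.7 -1.9] open 0.105
t 7.88 tcp [0.5686 0.1117 0.0825] yaw 80.98 F [-0.3  0.3 -3. ] open 0.108
```

View pics/w7.png

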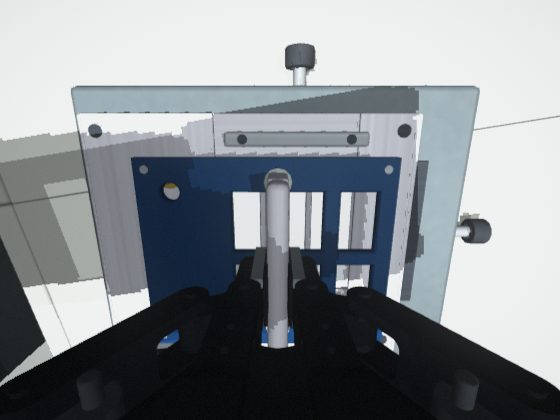

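View pics/s7z.png

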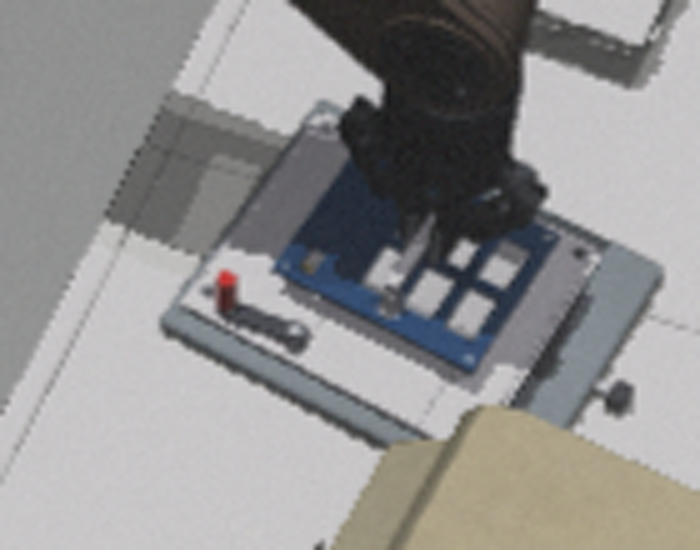

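Run:
```python
from h import *
c=np.load("pics/w7.npz"); a=cv2.imread("pics/w7.png")
cv2.imwrite("pics/w7z.png",np.hstack([cv2.resize(a[170:212,150:192],None,fx=9,fy=9,interpolation=cv2.INTER_CUBIC)]))
t=np.radians(-9.1);ex=np.array([np.cos(t),np.sin(t)]);ey=np.array([-ex[1],ex[0]])
pinA=np.array([.5085,.1632]);print("pin A projects at",proj(c,[*pinA,.028]),proj(c,[*pinA,.035]))
h=onz(c,171,190.5,.0557)[:2]; print("hole",h,"rel pinA (stage x,y)",(h-pinA)@ex,(h-pinA)@ey)
P=[onz(c,u,v,.0557)[:2] for u,v in((150,157),(395,157))]; f=[onz(c,u,v,.042)[:2] for u,v in((224,146.5),(369,145.5))]
print("mask edge y",[(p-pinA)@ey for p in P],"fence inner",[(p-pinA)@ey for p in f])
```

```text
pin A projects at [169.34797765 175.59543344] [165.16214424 177.36778337]
hole [0.51812225 0.15788476] rel pinA (stage x,y) 0.010341787150929213 -0.0037265063361293423
mask edge y [np.float64(0.013754895815615105), np.float64(0.013871675155422526)] fence inner [np.float64(0.018317986248743853), np.float64(0.01893104780750946)]
```

View pics/w7z.png

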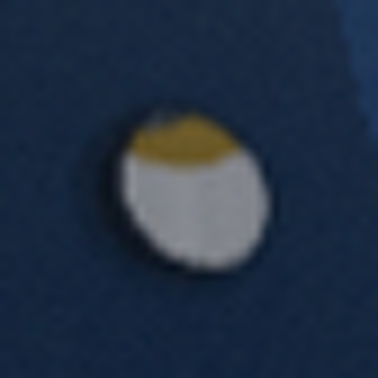

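The hole is at about (+10.3, -3.7) mm from the fence-side pin in the stage frame, and the fence gap is about 4 mm, both as planned. I'll lower close to the pin tops.

{"api": "send_rows", "payload": {"rows": [[0,0,-0.015,0],[0,0,-0.03,0],[0,0,-0.043,0],[0,0,-0.05,0],[0,0,-0.05,0]]}}

```text
time: 8.55
eef_pos: [0.5683, 0.112, 0.0665]
tcp_rot: [0.76, 0.649, -0.0, -0.0]
contact_force: [0.2, 0.4, -3.2]
opening: 0.104
```

{"api": "send_rows", "payload": {"rows": [[0,0,-0.002,0],[0,0,-0.004,0],[0,0,-0.006,0],[0,0,-0.006,0]]}}

```text
time: 9.05
eef_pos: [0.5688, 0.1121, 0.0655]
tcp_rot: [0.76, 0.649, 0.0, 0.0]
contact_force: [0.5, -0.6, -0.7]
opening: 0.098
```

Contact with the pin tops is light: the load has gone from -2.7 N to -0.7 N. Now I'll ease towards the fence along stage +y.

{"api": "send_rows", "payload": {"rows": [[0.001,0.005,0,0],[0.0016,0.01,0,0],[0.0019,0.012,0,0],[0.0019,0.012,0,0]]}}

```text
time: 9.55
eef_pos: [0.5692, 0.1156, 0.0652]
tcp_rot: [0.76, 0.65, 0.0, 0.0]
contact_force: [0.6, -1.8, 0.3]
opening: 0.1
```

{"api": "send_rows", "payload": {"rows": [[0.0003,0.0016,0,0],[0.0005,0.0033,0,0],[0.0005,0.0033,0,0]]}}

```text
time: 9.93
eef_pos: [0.5691, 0.1162, 0.0652]
tcp_rot: [0.76, 0.649, -0.0, 0.0]
contact_force: [-1.5, -4.1, 2.8]
opening: 0.102
```

Fence contact registers at about 4 N. Now I'll slide along the fence towards the pins.

{"api": "send_rows", "payload": {"rows": [[-0.004,0.0006,0,0],[-0.008,0.0013,0,0],[-0.012,0.0019,0,0],[-0.016,0.0026,0,0],[-0.02,0.0032,0,0],[-0.024,0.0038,0,0],[-0.027,0.0043,0,0],[-0.027,0.0043,0,0]]}}

```text
time: 10.92
eef_pos: [0.5634, 0.1172, 0.066]
tcp_rot: [0.761, 0.649, 0.002, 0.002]
contact_force: [4.0, -6.0, 1.6]
opening: 0.104
```

Run:
```python
from h import *
a,c=snap("wrist","w8"); cv2.imwrite("pics/w8z.png",cv2.resize(a[140:215,120:220],None,fx=7,fy=7,interpolation=cv2.INTER_CUBIC))
```

```text
t 10.93 tcp [0.5634 0.1172 0.066 ] yaw 80.96 F [ 4.  -6.   1.6] open 0.104
```

View pics/w8z.png

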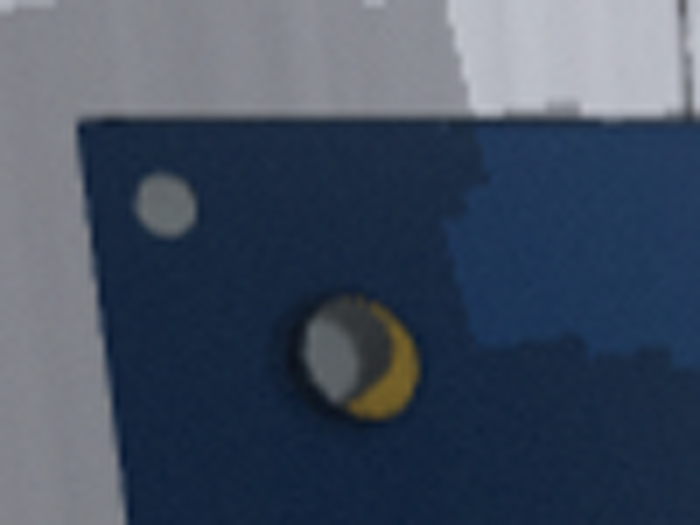

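The pin top now shows inside the hole's left side (crop about (340,355)), so the hole isn't fully over it yet. The force is about 5 N. I'll continue in small steps.

{"api": "send_rows", "payload": {"rows": [[-0.003,0.0002,0,0],[-0.006,0.0004,0,0],[-0.006,0.0004,0,0]]}}

```text
time: 11.35
eef_pos: [0.5604, 0.1176, 0.0653]
tcp_rot: [0.761, 0.649, 0.001, 0.001]
contact_force: [1.8, -4.1, -1.4]
opening: 0.102
```

Run:
```python
from h import *
s=monitor.get_state(); print(s["time"],s["eef_pos"],s["contact_force"],s["wrist_torque"])
c=np.load("pics/w8.npz")
for z in(.035,.028): print(proj(c,[.5085,.1632,z]))
```

```text
11.35 [0.56041597 0.11764431 0.06531257] [ 1.81087878 -4.08079131 -1.41047998] [-0.76121484 -0.2498171  -0.03231236]
[164.85294995 190.73290226]
[169.33124842 188.26911991]
```

{"api": "send_rows", "payload": {"rows": [[-0.002,0.0003,-0.002,0],[-0.004,0.0006,-0.004,0],[-0.004,0.0006,-0.004,0]]}}

```text
time: 11.72
eef_pos: [0.5583, 0.118, 0.0637]
tcp_rot: [0.76, 0.65, 0.0, 0.0]
contact_force: [2.2, -4.4, -1.4]
opening: 0.102
```

Run:
```python
from h import *
a,c=snap("wrist","w9"); cv2.imwrite("pics/w9z.png",cv2.resize(a[140:215,120:220],None,fx=7,fy=7,interpolation=cv2.INTER_CUBIC))
print(proj(c,[.5085,.1632,.035]))
```

```text
t 11.72 tcp [0.5583 0.118  0.0637] yaw 81.01 F [ 2.2 -4.4 -1.4] open 0.102
[173.39695277 191.48360487]
```

View pics/w9z.png

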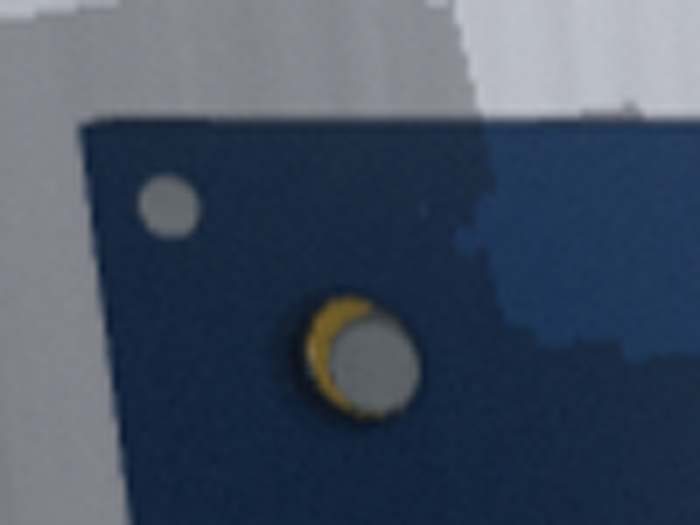

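The pin is now inside the hole, centred once parallax is allowed for, and z has dropped 1.6 mm. I'll ease the fence push slightly and lower to the lands.

{"api": "send_rows", "payload": {"rows": [[0,-0.001,-0.004,0],[0,-0.001,-0.008,0],[0,-0.001,-0.012,0],[0,-0.001,-0.015,0],[0,-0.001,-0.016,0],[0,-0.001,-0.016,0]]}}

```text
time: 12.52
eef_pos: [0.5583, 0.1179, 0.0591]
tcp_rot: [0.76, 0.649, 0.0, 0.0]
contact_force: [2.4, -3.6, 0.4]
opening: 0.105
```

The TCP is at 0.0591, which puts the underside at about 0.0283. One more small press, then release.

{"api": "send_rows", "payload": {"rows": [[0,-0.0005,-0.001,0],[0,-0.0005,-0.002,0],[0,-0.0005,-0.002,0]]}}

```text
time: 12.9
eef_pos: [0.5584, 0.1179, 0.0588]
tcp_rot: [0.76, 0.649, 0.0, 0.0]
contact_force: [2.1, -2.9, 2.7]
opening: 0.103
```

{"api": "send_rows", "payload": {"rows": [[0,0,0,0],[0,0,0,0],[0,0,0,0],[0,0,0,0],[0,0,0,0]], "jaw": 0}}

```text
time: 13.52
eef_pos: [0.558, 0.1178, 0.0584]
tcp_rot: [0.76, 0.649, -0.0, -0.0]
contact_force: [-0.0, 0.3, 0.8]
opening: 1.002
```

{"api": "send_rows", "payload": {"rows": [[0,0,0.05,0],[0,0,0.15,0],[0,-0.08,0.25,0],[0,-0.16,0.33,0],[0,-0.2,0.33,0],[0,-0.2,0.33,0]]}}

```text
time: 14.28
eef_pos: [0.5577, 0.0573, 0.157]
tcp_rot: [0.761, 0.649, -0.0, -0.0]
contact_force: [-0.3, 0.3, -0.1]
opening: 1.004
```

Run:
```python
from h import *
snap("wrist","w10"); b,_=snap("side","d10");cv2.imwrite("pics/d10z.png",cv2.resize(b[190:280,205:315],None,fx=6,fy=6,interpolation=cv2.INTER_CUBIC))
```

```text
t 14.28 tcp [0.5577 0.0573 0.157 ] yaw 80.92 F [-0.3  0.3 -0.1] open 1.004
t 14.32 tcp [0.5573 0.0579 0.1563] yaw 80.96 F [-0.3  0.7 -0.6] open 1.003
```

View pics/w10.png

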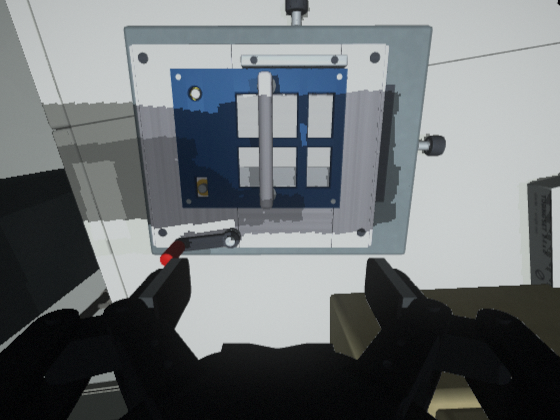

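View pics/d10z.png

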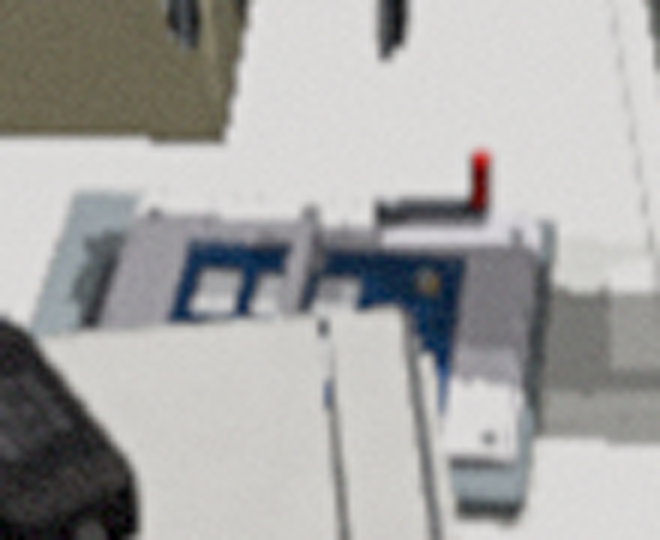

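Run:
```python
from h import *
a=cv2.imread("pics/w10.png"); c=np.load("pics/w10.npz")
f=lambda s:cv2.resize(s,None,fx=9,fy=9,interpolation=cv2.INTER_CUBIC)
cv2.imwrite("pics/w10z.png",np.hstack([f(a[72:114,174:216]),f(a[166:208,181:223])]))
cv2.imwrite("pics/w10y.png",cv2.resize(a[220:280,150:250],None,fx=6,fy=6,interpolation=cv2.INTER_CUBIC))
r,k=maskrect(a,c,.033,(165,60,350,215)); print(r); print(cv2.boxPoints(r).round(4))
print("red",onz(c,166,259,.0705),"piv",onz(c,231.5,238,.045))
```

```text
((0.551906168460846, 0.11823982000350952), (0.11189127713441849, 0.13772854208946228), 80.95014190673828)
[[0.4751 0.0738]
 [0.6111 0.0522]
 [0.6287 0.1627]
 [0.4927 0.1843]]
red [0.4659021  0.04232003 0.0705    ] piv [0.51471221 0.04263509 0.045     ]
```

View pics/w10z.png

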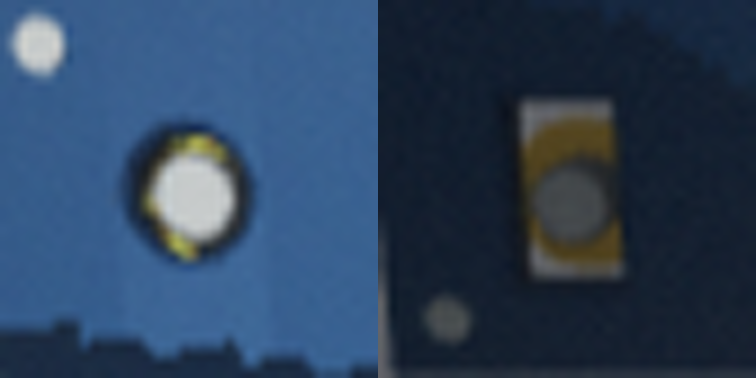

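View pics/w10y.png

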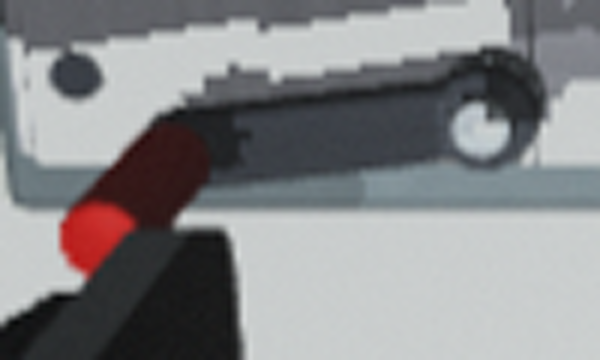

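Both pins stand inside the hole and the slot. The mask measures 138x112 mm at flush height with a yaw of -9.05°, so it is seated. Its origin of (0.5578, 0.1173) puts the pivot at about (0.5113, 0.041). Next I'll turn the tool and go over the red handle.

{"api": "send_rows", "payload": {"rows": [[-0.305,-0.052,-0.08,-0.25],[-0.305,-0.052,-0.08,-0.25],[-0.305,-0.052,-0.08,-0.25],[-0.305,-0.052,-0.08,-0.25],[-0.305,-0.052,-0.08,-0.25],[-0.305,-0.052,-0.08,-0.25],[-0.305,-0.052,-0.08,-0.25],[-0.305,-0.052,-0.08,-0.25],[-0.305,-0.052,-0.08,-0.25],[-0.305,-0.052,-0.08,-0.25],[-0.305,-0.052,-0.08,-0.25]]}}

```text
time: 15.75
eef_pos: [0.4662, 0.0426, 0.1328]
tcp_rot: [0.997, -0.078, -0.001, -0.0]
contact_force: [-0.2, -0.0, 0.1]
opening: 0.998
```

Run:
```python
from h import *
snap("wrist","w11")
```

```text
t 15.75 tcp [0.4662 0.0426 0.1328] yaw -8.9 F [-0.2 -0.   0.1] open 0.998
```

View pics/w11.png

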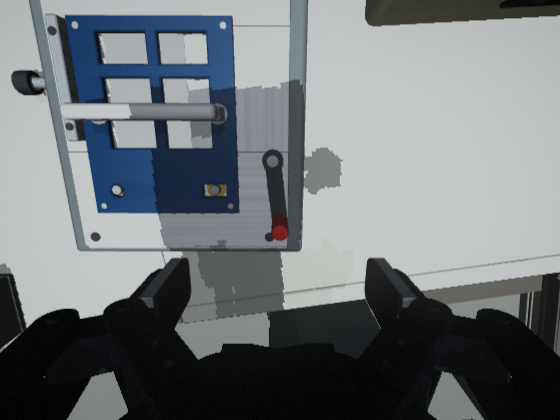

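Run:
```python
from h import *
c=np.load("pics/w11.npz"); a=cv2.imread("pics/w11.png")
m=((a[:,:,2]>120)&(a[:,:,1]<60)).astype(np.uint8); ys,xs=np.nonzero(m); print(xs.min(),xs.max(),ys.min(),ys.max())
print(onz(c,xs.mean(),ys.max()-8,.0705),onz(c,272,160,.045))
```

```text
275 283 226 230
[0.47401165 0.04118826 0.0705    ] [0.5130871  0.03976782 0.045     ]
```

Run:
```python
from h import *
c=np.load("pics/w11.npz"); a=cv2.imread("pics/w11.png")
cv2.imwrite("pics/w11z.png",cv2.resize(a[140:250,240:310],None,fx=5,fy=5,interpolation=cv2.INTER_CUBIC))
m=((a[:,:,2]>90)&(a[:,:,1]<60)).astype(np.uint8); ys,xs=np.nonzero(m); print(xs.min(),xs.max(),ys.min(),ys.max(),m.sum())
print(proj(c,[.466,.042,.0705]), onz(c,280,232,.0705))
```

```text
272 287 226 239 183
[279.23368427 233.26114131] [0.46681727 0.04134566 0.0705    ]
```

View pics/w11z.png

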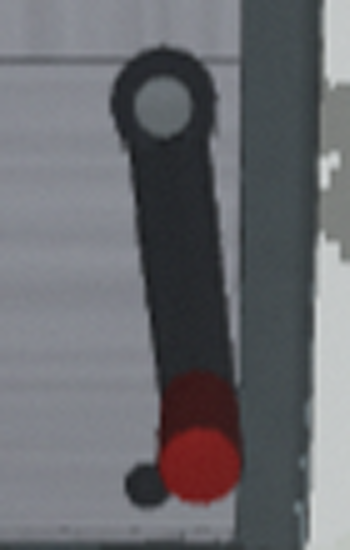

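The handle top is at about (0.4665, 0.0415), under the TCP. I'll descend and grip lightly.

{"api": "send_rows", "payload": {"rows": [[0.001,-0.004,-0.08,0],[0.001,-0.004,-0.16,0],[0.001,-0.004,-0.21,0],[0.001,-0.004,-0.232,0],[0.001,-0.004,-0.232,0]]}}

```text
time: 16.42
eef_pos: [0.4669, 0.041, 0.0637]
tcp_rot: [0.997, -0.078, -0.0, -0.0]
contact_force: [-1.2, -0.4, 1.2]
opening: 1.0
```

{"api": "send_rows", "payload": {"rows": [[0,0,0,0],[0,0,0,0],[0,0,0,0],[0,0,0,0],[0,0,0,0],[0,0,0,0]], "jaw": 1, "newtons": 20}}

```text
time: 17.18
eef_pos: [0.467, 0.041, 0.0641]
tcp_rot: [0.997, -0.078, 0.0, -0.0]
contact_force: [-0.8, -0.0, 2.7]
opening: 0.128
```

The grip is on the handle. Now I'll swing the first part of the arc clockwise about the pivot.

{"api": "send_rows", "payload": {"rows": [[0.001,0.012,0,0],[0.002,0.025,0,0],[0.005,0.038,0,0],[0.009,0.051,0,0],[0.015,0.063,0,0],[0.021,0.075,0,0],[0.028,0.086,0,0],[0.036,0.097,0,0],[0.036,0.097,0,0]]}}

```text
time: 18.3
eef_pos: [0.4774, 0.0705, 0.0638]
tcp_rot: [0.997, -0.078, -0.001, -0.0]
contact_force: [-3.7, -1.1, 4.9]
opening: 0.131
```

{"api": "send_rows", "payload": {"rows": [[0.009,0.01,0,0],[0.019,0.019,0,0],[0.03,0.027,0,0],[0.041,0.034,0,0],[0.053,0.04,0,0],[0.065,0.045,0,0],[0.078,0.049,0,0],[0.091,0.052,0,0],[0.104,0.054,0,0],[0.104,0.054,0,0]]}}

```text
time: 19.55
eef_pos: [0.5092, 0.0857, 0.0636]
tcp_rot: [0.997, -0.078, -0.0, 0.001]
contact_force: [-3.7, -4.9, 2.2]
opening: 0.132
```

{"api": "send_rows", "payload": {"rows": [[0.013,0.0,0,0],[0.026,-0.001,0,0],[0.036,-0.003,0,0],[0.036,-0.003,0,0]]}}

```text
time: 20.05
eef_pos: [0.5186, 0.085, 0.0634]
tcp_rot: [0.997, -0.078, -0.002, 0.001]
contact_force: [-6.4, -4.2, 5.6]
opening: 0.125
```

{"api": "send_rows", "payload": {"rows": [[0.004,-0.0006,0,0],[0.008,-0.0013,0,0],[0.008,-0.0013,0,0]]}}

```text
time: 20.42
eef_pos: [0.5188, 0.085, 0.0633]
tcp_rot: [0.997, -0.078, -0.005, 0.001]
contact_force: [-12.7, -4.3, 10.9]
opening: 0.133
```

The stop is reached: force rises to 13 N with no further motion. I'll relieve the push, release and lift.

{"api": "send_rows", "payload": {"rows": [[-0.004,0.0006,0,0],[-0.007,0.001,0,0],[-0.007,0.001,0,0]]}}

```text
time: 20.8
eef_pos: [0.5186, 0.085, 0.0634]
tcp_rot: [0.997, -0.078, -0.002, 0.001]
contact_force: [-7.1, -4.4, 5.4]
opening: 0.13
```

{"api": "send_rows", "payload": {"rows": [[0,0,0,0],[0,0,0,0],[0,0,0,0],[0,0,0,0],[0,0,0,0]], "jaw": 0}}

```text
time: 21.42
eef_pos: [0.5201, 0.0853, 0.0638]
tcp_rot: [0.997, -0.078, 0.0, -0.0]
contact_force: [0.8, -0.2, -0.0]
opening: 0.996
```

{"api": "send_rows", "payload": {"rows": [[0,0,0.05,0],[0,0,0.15,0],[0,0,0.3,0],[-0.05,0,0.4,0],[-0.15,0,0.4,0],[-0.2,0,0.4,0],[-0.2,0,0.4,0]]}}

```text
time: 22.3
eef_pos: [0.4593, 0.0853, 0.1839]
tcp_rot: [0.997, -0.078, 0.0, -0.0]
contact_force: [-0.1, 0.7, 0.4]
opening: 0.999
```

Run:
```python
from h import *
a,c=snap("wrist","w12"); b,_=snap("scene","s12"); cv2.imwrite("pics/s12z.png",cv2.resize(b[60:260,230:430],None,fx=3,fy=3,interpolation=cv2.INTER_CUBIC))
```

```text
t 22.3 tcp [0.4593 0.0853 0.1839] yaw -8.99 F [-0.1  0.7  0.4] open 0.999
t 22.35 tcp [0.46   0.0853 0.1839] yaw -9.0 F [0.1 0.4 0.6] open 0.999
```

View pics/w12.png

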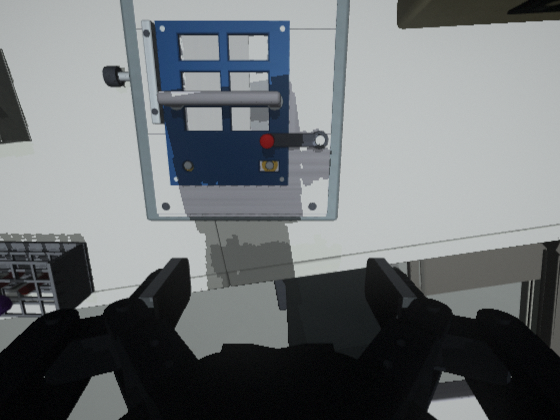

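View pics/s12z.png

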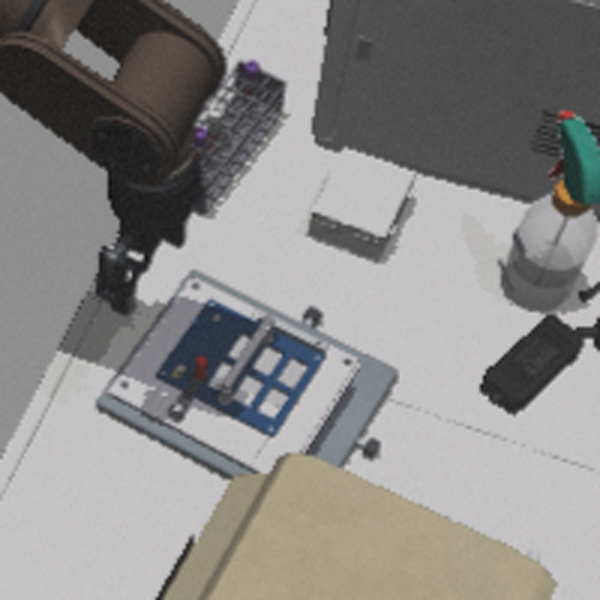

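The latch arm lies across the mask's strip, with the handle at (267,141) and the pivot at (320,140), and both pins still stand in their holes. I'll check the angle and the bystanders numerically.

Run:
```python
from h import *
a=cv2.imread("pics/w12.png"); c=np.load("pics/w12.npz")
m=((a[:,:,2]>110)&(a[:,:,1]<70)&(a[:,:,0]<80)).astype(np.uint8); m[:120]=0;m[160:]=0;m[:,:250]=0;m[:,285:]=0
ys,xs=np.nonzero(m); H=onz(c,xs.mean(),ys.mean()+.5,.0705); P=onz(c,320,139.5,.045); d=H-P
print("H",H,"P",P,np.hypot(*d[:2])); 
for piv in (P[:2],np.array([.5113,.0407])):
    d=H[:2]-piv; print("latch rad",np.radians(170.95)-np.arctan2(d[1],d[0]))
r,k=maskrect(a,c,.033,(150,12,298,192)); print(r)
g0=cv2.imread("pics/scene0.png").astype(int);g1=cv2.imread("pics/s12.png").astype(int)
D=np.abs(g1-g0).max(2)
for n,(x0,y0,x1,y1) in {"box":(328,105,372,150),"rack_right":(300,80,330,130),"tray+near":(160,295,250,400)}.items(): print(n,(D[y0:y1,x0:x1]>60).mean())
cv2.imwrite("pics/w12z.png",cv2.resize(a[110:195,155:335],None,fx=4,fy=4,interpolation=cv2.INTER_CUBIC))
```

```text
H [0.5203885  0.08517054 0.0705    ] P [0.51257754 0.03953629 0.045     ] 0.04629790943729321
latch rad 1.5823657569500928
latch rad 1.6144391351277299
((0.5521657466888428, 0.11832732707262039), (0.11169608682394028, 0.13683196902275085), 81.01806640625)
box 0.0
rack_right 0.03666666666666667
tray+near 0.00031746031746031746
```

View pics/w12z.png

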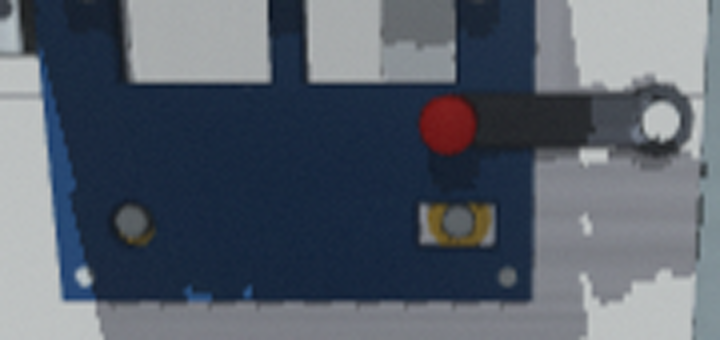

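The latch measures 1.58 rad, at its stop. The mask is flush and hasn't moved, and the bystanders look unchanged. Handing in.

```bash
python3 -c "
from plant import workorder,monitor
print(workorder.sign_off(),monitor.get_state()['time'])"
```

```text
the job is handed in; nothing more can be done
the job is handed in; nothing more can be done
```

The mask is seated flush over both pins with the latch closed at its stop. I handed the job in soon after the last check at 22.4 s, well under the 54 s limit, with the gripper clear of everything.

- **Mask:** I laid it about 10 mm short of the pins and eased it against the fence. I then slid it along with about 4–7 N of side force until the holes dropped over the pins. After release both pins show in the hole and the slot, and the outline fits a flush plate: 138 x 112 mm, yaw -9.05°. It did not move during latching beyond measurement error.
- **Latch:** I gripped the red handle and swung it over until it stopped against about 13 N. The last picture gives an angle of 1.58 rad using the pivot seen in that picture. Using the pivot worked out from the mask pose it gives 1.61 rad. The difference comes from about 2 mm of camera error; nominal closed is 1.57.
- **Bystanders:** The scene pictures show no change at the slide box and almost none in the area with the trays. About 4% of pixels changed near the tube rack. I put that down to the arm and its shadow, as nothing went near the rack, but I did not check it further.

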